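# Set a specimen dish on the light base and hold its shutter half open

### The arm

A 6-joint arm with a two-finger parallel gripper is mounted at the origin on the work surface. World frame = base frame: x ahead of the robot, y to its left, z up, the work surface at z = 0. Lengths are in m, angles in rad, forces in N, time in s.
With the tool pointing down it reaches from about 0.375 to 0.9 m from the base axis. Payload 3.1 kg.
Tool frame: the origin (TCP) lies between the finger pads; the fingertips stand 19 mm ahead of it and the grasp point (between the pads) is the TCP; z points along the fingers, y is the line along which they close (so a half turn about z gives the same grasp; the last joint's range is limited). The gripper opens to 87 mm and grips with 3 to 60 N. Pads are 19 mm wide; open, the fingers measure 117 mm over their backs; the gripper's body (75 mm by 190 mm) begins 51 mm behind the grasp point.
Start: joints at [-1.351, 0.527, 1.433, -0, 1.181, -0.178], TCP at [0.242, -0.576, 0.242] pointing down, gripper open.
Joint ranges: [-3.08, 3.08], [-0.75, 2.2], [0.22, 2.44], [-1.43, 4.57], [0, 2.65], [-2.85, 2.85]. Speed limits (rad/s): [2.79, 2.79, 3.14, 3.14, 3.14, 3.14].

### API

Orientations are given as a unit quaternion [x, y, z, w].
In Python, from rig import robot, camera, camera_info, hand_in gives the robot as it stands.
- The arm moves only by the shell command python3 -m handwheel 'ROWS' [FORCE]. ROWS is a JSON object of lists of equal length, an entry for each row: "hand": the opening, from 0 (shut) to 1 (fully open); "translation": the shift along the world's x, y, z in mm, a list of three; "turn": the turn, a rotation vector about the world's x, y, z in rad, a list of three. In form: {"hand": [hand, ...], "translation": [[tx, ty, tz], ...], "turn": [[ax, ay, az], ...]}. A call has 1 to 12 rows; each row is the pose to reach, as a shift and turn from the pose commanded when the call began; what a row does not reach only later rows make up. A row lasts 1/12 s, in which the tool goes at most 41.7 mm and 7.16 degrees, less where a joint would pass 70% of its speed; a pose out of reach is approached as far as the arm can. A call with a gripper value outside its range is refused whole. The fingers move at their own pace and stop on an object; FORCE is the grip in N (left out, the last holds). Time passes only in rows, so rows that repeat a pose let the fingers close. It gives the time, the measured TCP pose, the force, the opening and the grip force at its end, in the units of the state.
- robot.get_obs(): the state, without advancing time (a new reading comes with each control period).
- camera(name): name is "side" or "top" or "wrist"; returns (picture, depth): 480x640x3 uint8, red, green, blue; 480x640 float32, m along the optical axis (not along the pixel's ray), 0 where there is no reading.
- camera_info(name): a dict with "vertical_fov" (degrees; the focal length in pixels is half the picture's height over the tangent of half this angle, whatever the lens; pixels are square), "cx", "cy" (the principal point, pixels), "world_from_camera" (4x4, takes a point from camera to world coordinates). Camera axes: x right, y down, z forward; pixel columns grow to the right and rows downward; lengths in m; the calibration is good to about 2 mm. The wrist camera is an equidistant fisheye: a pixel r from the principal point sees the ray r / f radians off the axis. A picture is of the moment at which its call begins: read the wrist's pose just before it. camera_info takes no time and is no camera call; for the wrist camera it gives the pose at the moment of the call.
- hand_in(): hands the job in; it is judged then, once.
The state is a dict: "time": time; "q": joint angles; "joint_velocities": joint speeds; "joint_torque": joint torques, N m; "position": TCP position; "tool_rot": TCP orientation; "ft_force": force on the tool from outside, world axes, zero at the start; "moment": the same for the moment, N m; "grip_width": finger opening in m; "grip_force": force on a finger pad.
Only numpy, scipy, OpenCV 4.12 (cv2) and the standard library are available. Lean on these libraries where they do the work, as an engineer would, in place of code of your own. Each camera call takes 0.05 s, during which the arm holds its last target. There are 200 camera calls.

### The job

While the shutter is still closed, pick up the dish with the orange shells and set it down, without dropping or tipping it, centred on the small raised collar of the white light base, and let go of it. Then slide the red shutter knob against its spring until the light window is half uncovered (red pointer at the green mark), never past three-quarters open, and finish while still holding it there with the fingers. Do not disturb the empty dish or the other things on the bench.

Things in the scene. Friction and masses are not known exactly. Their poses are not given: they have to be found in the camera images.
- specimen_dish: lidded round clear plastic dish, 55 diameter, 20 high, about 35 g, with orange shells inside; rigid, straight-sided, may be gripped across its diameter. Stands on the blue mat at the start, on either half of it. Origin: centre of its underside, z up
- empty_dish: identical clear dish with nothing inside, on the other half of the blue mat; a bystander. Origin: centre of its underside
- mat: flat blue mat, 140 (x) by 220 (y) by 4 thick, fixed to the bench; the two dishes stand on it about 110 apart along its y. Origin: centre of its underside. It lies on the left or right of the light base, which changes
- light_base: white box housing of the lamp, 120 (its x) by 300 (its y) by 55 high, fixed to the bench. Origin: centre of its underside. On its top: the round glowing window, 36 diameter, at its y = -80, with the collar over it; the shutter knob at its y = +30 (closed) to +70 (fully open)
- collar_top (a point): centre of the top of the raised aluminium collar on which the dish goes: a ring 43 outside, 36 inside diameter, its top 24 above the housing's top, i.e. 79 above the bench. It stands on two legs at its x sides, all within the dish's outline. Axes as light_base
- shutter (a joint): opening of the shutter, m: 0 closed (window covered), 0.040 fully open, 0.020 half open; grows as the shutter slides along +y of light_base (away from the collar). A spring pushes it shut: 3 N at 0, 7 N at half, 11 N at fully open (200 N/m); it shuts by itself when let go. A red pointer line under the knob reads against marks on the housing: the wide green one is half open, black ones a quarter apart
- shutter_knob (a point): red upright block, the shutter's grip: 18 (x) by 14 (y) by 40 high, its axes as light_base. This point: centre of its underside, 58.5 above the bench, 110 from the collar's centre when closed; moves with the shutter. Under it is a flat 2 thick sled on the housing's top; nothing else is near it
- forceps: steel forceps lying on the bench, about 125 long; a bystander. Origin at its underside
- marker: white and blue marker pen lying on the bench, about 130 long; a bystander. Origin at its underside
- jar: amber jar with green cap, 52 diameter, 65 high; a bystander. Origin: centre of its underside
- slide_tray: yellow divided tray, 90 by 110 by 30 high; a bystander. Origin: centre of its underside
- beaker: clear open beaker, 66 diameter, 85 high; a bystander. Origin: centre of its underside
There are look-alikes about, which are no part of the job. Leave any pink or turquoise look-alike of the specimen_dish alone.

How it is judged:
By the outcome, as a careful person would: the job done as asked, in the order asked, and still so for the second after the job is handed in, while the arm keeps its last pose, push and grip.
It also fails if it takes over 51 s, if anything falls off the work surface, if the arm or the gripper's body presses on something with over 40 N, if the wrist force passes 120 N, or if a joint passes its speed limit or range.

## Working session

There is one attempt and no reset: what is moved stays moved. The work goes in short steps, Python scripts to look and compute and a shell command to move; the robot and the scene stay as the last step left them, time stands still between calls to the robot, and variables do not carry over. Pictures are saved under pics/ and viewed, at most 10 in all, crops included, and the job is handed in when it is done.

```bash
mkdir -p pics && cat > h.py <<'E'
import numpy as np, cv2
from rig import robot, camera, camera_info, hand_in
def info(n):
    i=camera_info(n); f=240/np.tan(np.radians(i["vertical_fov"])/2)
    return f,i["cx"],i["cy"],np.array(i["world_from_camera"])
def rays(n,uv,I):
    f,cx,cy,T=I; uv=np.atleast_2d(uv).astype(float); d=uv-[cx,cy]
    if n=="wrist":
        r=np.linalg.norm(d,axis=1,keepdims=True)+1e-9; t=r/f
        v=np.c_[d/r*np.sin(t),np.cos(t)]
    else: v=np.c_[d/f,np.ones(len(d))]
    return T[:3,3], v@T[:3,:3].T
def onplane(n,uv,z,I):
    o,v=rays(n,uv,I); return o+v*((z-o[2])/v[:,2])[:,None]
E
python3 - <<'E'
from h import *
for n in ["top","side"]:
    p,d=camera(n); cv2.imwrite(f"pics/{n}0.png",p[:,:,::-1]); np.savez(f"{n}0.npz",p=p,d=d)
    print(n,info(n))
E
```

```text
top (np.float64(442.5625386014268), 321.27331325604723, 246.28130878299405, array([[ 0.02187564, -0.99680422,  0.07682967,  0.4780161 ],
       [-0.99974282, -0.02135096,  0.00764407, -0.05845398],
       [-0.00597926, -0.07697713, -0.99701493,  1.07529553],
       [ 0.        ,  0.        ,  0.        ,  1.        ]]))
side (np.float64(475.66990045631246), 316.79351724077634, 236.65081844553757, array([[-0.98359065, -0.10230663,  0.14860281,  0.36375033],
       [-0.18007115,  0.60749948, -0.77363995,  0.94498185],
       [-0.01112764, -0.78770409, -0.61595328,  0.87906923],
       [ 0.        ,  0.        ,  0.        ,  1.        ]]))
```

View pics/top0.png

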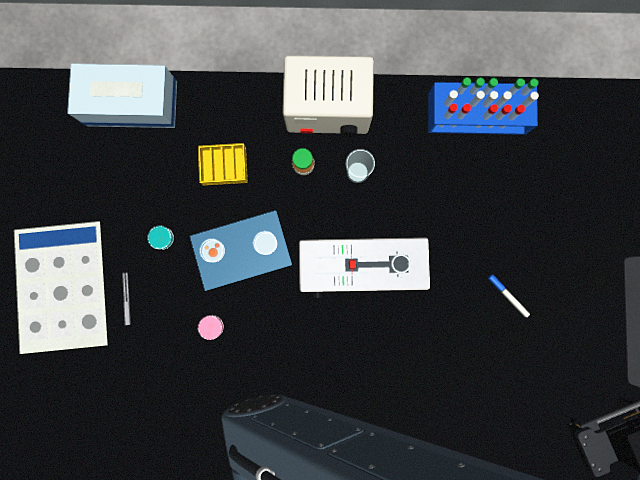

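View pics/side0.png

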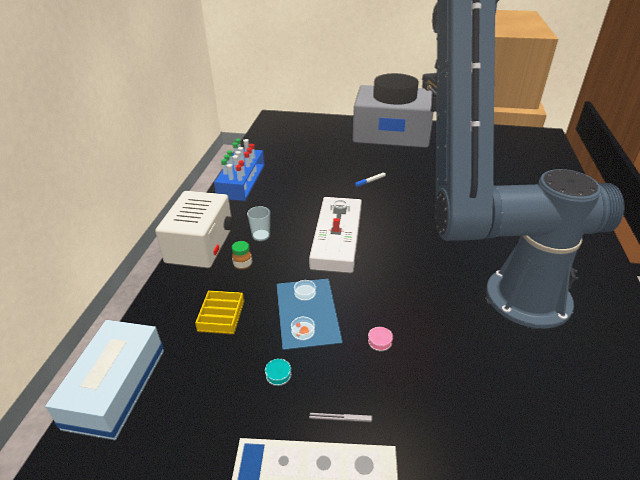

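The top view shows the specimen dish at (212,250) and the empty dish at (265,243). The base spans (300..429, 238..292), with the collar at (401,263) and the red knob at (352,265). Next I'll measure these.

```bash
python3 - <<'E'
from h import *
I=info("top"); p=np.load("top0.npz")["p"]; hsv=cv2.cvtColor(p,cv2.COLOR_RGB2HSV)
def reg(m,x0,x1,y0,y1):
    o=np.zeros(m.shape,np.uint8); o[y0:y1,x0:x1]=m[y0:y1,x0:x1]; return o*255
w=reg((hsv[...,1]<40)&(hsv[...,2]>170),292,440,228,302)
c=max(cv2.findContours(w,0,2)[0],key=cv2.contourArea); r=cv2.minAreaRect(c)
box=cv2.boxPoints(r); W=onplane("top",box,.055,I)
ctr=W.mean(0); print("base ctr",ctr,"sides",np.linalg.norm(np.diff(W,axis=0),axis=1))
e=np.diff(W,axis=0); l=e[np.argmax(np.linalg.norm(e,axis=1))]; l/=np.linalg.norm(l); l*=np.sign(l[1]); print("base +y dir",l[:2],"yaw",np.degrees(np.arctan2(-l[0],l[1])))
print("collar pred",ctr-.08*l,"knob pred",ctr+.03*l)
m=reg((hsv[...,1]>150)&((hsv[...,0]<8)|(hsv[...,0]>172))&(hsv[...,2]>190),340,365,255,275)
ys,xs=np.nonzero(m); print("knob px",xs.min(),xs.max(),ys.min(),ys.max(),onplane("top",[xs.mean(),ys.mean()],.0985,I))
b=(hsv[...,0]>95)&(hsv[...,0]<115)&(hsv[...,1]>90)&(hsv[...,2]>60)
b=reg(b,185,297,205,295); c=max(cv2.findContours(b,0,2)[0],key=cv2.contourArea)
box=cv2.boxPoints(cv2.minAreaRect(c)); M=onplane("top",box,.004,I); print("mat",M.round(3).tolist())
hull=np.zeros_like(b); cv2.fillConvexPoly(hull,box.astype(int),255); hull=cv2.erode(hull,np.ones((7,7)))
n=hull&~b
for c in cv2.findContours(n,0,2)[0]:
    if cv2.contourArea(c)>150:
        (u,v),rr=cv2.minEnclosingCircle(c); print("dish",u,v,rr,cv2.contourArea(c),onplane("top",[u,v],.02,I))
s=cv2.resize(p[200:310,180:440],None,fx=3,fy=3,interpolation=cv2.INTER_CUBIC); cv2.imwrite("pics/crop1.png",s[:,:,::-1])
E
```

```text
base ctr [ 0.51649563 -0.1503497   0.055     ] sides [0.29880198 0.11768878 0.29615634]
base +y dir [-0.03893305  0.99924182] yaw 2.231263098039081
collar pred [ 0.51961027 -0.23028905  0.055     ] knob pred [ 0.51532764 -0.12037245  0.055     ]
knob px 350 355 261 267 [[ 0.51556863 -0.12069379  0.0985    ]]
mat [[0.58, 0.276, 0.004], [0.649, 0.063, 0.004], [0.514, 0.019, 0.004], [0.447, 0.23, 0.004]]
dish 211.63636779785156 250.18182373046875 12.766595840454102 456.0 [[0.54435533 0.21180123 0.02      ]]
dish 264.71429443359375 242.5 12.272723197937012 431.5 [[0.56551721 0.08526962 0.02      ]]
```

View pics/crop1.png

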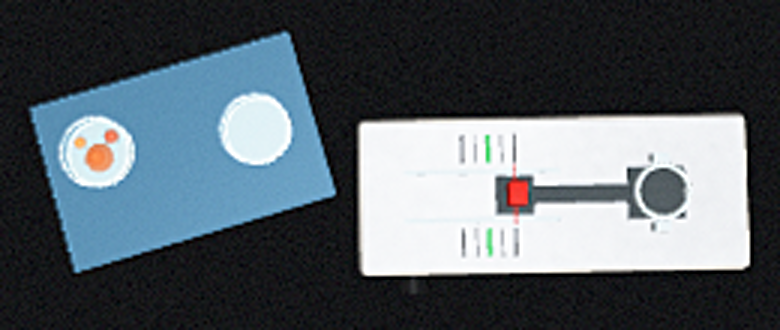

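The crop confirms the detections: the dish with orange shells is the left one on the mat, and the pointer is on the rightmost black mark, so the shutter is closed. Now I'll check the tool yaw.

```bash
python3 - <<'E'
from h import *
from scipy.spatial.transform import Rotation as R
o=robot.get_obs(); M=R.from_quat(o["tool_rot"]).as_matrix(); print(o["time"],o["position"],o["q"]); print(M.round(3)); print(o["ft_force"])
y=M[:2,1]; t=np.array([-.039,.999])
a=np.degrees(np.arctan2(t[1],t[0])-np.arctan2(y[1],y[0])); print("turn z to align y with base y",a)
print("to dish mm",(np.array([.5445,.2118,.12])-o["position"])*1000)
print(np.array(info("wrist")[3]).round(3))
E
```

```text
0.1 [ 0.24199315 -0.575578    0.24067994] [-1.35151554e+00  5.28365213e-01  1.43375665e+00 -2.16265603e-05
  1.18141918e+00 -1.78523468e-01]
[[ 0.922  0.387 -0.   ]
 [ 0.387 -0.922  0.002]
 [ 0.    -0.002 -1.   ]]
[ 0.06595878  0.4551139  -0.58846661]
turn z to align y with base y 159.44264251025743
to dish mm [ 302.50684748  787.37800023 -120.6799446 ]
[[ 0.388 -0.883 -0.264  0.315]
 [-0.922 -0.372 -0.109 -0.545]
 [-0.002  0.286 -0.958  0.383]
 [ 0.     0.     0.     1.   ]]
```

```bash
python3 -m handwheel '{"hand":[1,1,1,1,1,1,1,1,1,1,1,1],"translation":[[6,15,0],[18,45,0],[32,82,0],[46,120,0],[60,158,0],[75,196,0],[90,234,0],[104,272,0],[119,310,0],[134,348,0],[148,386,0],[162,424,0]],"turn":[[0,0,-0.03],[0,0,-0.06],[0,0,-0.1],[0,0,-0.14],[0,0,-0.18],[0,0,-0.22],[0,0,-0.26],[0,0,-0.3],[0,0,-0.33],[0,0,-0.35],[0,0,-0.359],[0,0,-0.359]]}' 30
python3 -m handwheel '{"hand":[1,1,1,1,1,1,1,1,1,1,1,1],"translation":[[14,38,-3],[28,76,-8],[42,112,-14],[55,147,-22],[68,182,-30],[81,216,-38],[94,250,-46],[107,284,-54],[119,315,-62],[129,342,-68],[136,358,-71],[140,363,-72]],"turn":[[0,0,0],[0,0,0],[0,0,0],[0,0,0],[0,0,0],[0,0,0],[0,0,0],[0,0,0],[0,0,0],[0,0,0],[0,0,0],[0,0,0]]}'
python3 -m handwheel '{"hand":[1,1],"translation":[[0,0,0],[0,0,0]],"turn":[[0,0,0],[0,0,0]]}'
python3 - <<'E'
from h import *
o=robot.get_obs(); I=info("wrist"); p,d=camera("wrist"); np.savez("w1.npz",p=p,d=d,T=I[3]); print(I[0:3])
cv2.imwrite("pics/w1.png",p[:,:,::-1]); print(o["position"],o["time"])
E
```

```text
time: 1.1
position: [0.4042, -0.1502, 0.2415]
tool_rot: [1.0, 0.019, -0.0, -0.0]
ft_force: [0.2, -1.0, 0.2]
grip_width: 0.0869
grip_force: 0.0
time: 2.1
position: [0.5442, 0.2135, 0.1684]
tool_rot: [1.0, 0.021, -0.0, -0.0]
ft_force: [0.4, -0.6, 0.1]
grip_width: 0.0869
grip_force: 0.0
time: 2.27
position: [0.5437, 0.2102, 0.1693]
tool_rot: [1.0, 0.02, -0.001, 0.0]
ft_force: [-0.2, 0.1, -0.3]
grip_width: 0.0868
grip_force: 0.0
(np.float64(371.64829954431775), 327.78356621948865, 237.6546837903459)
[0.54366141 0.21022436 0.16925967] 2.2667
```

View pics/w1.png

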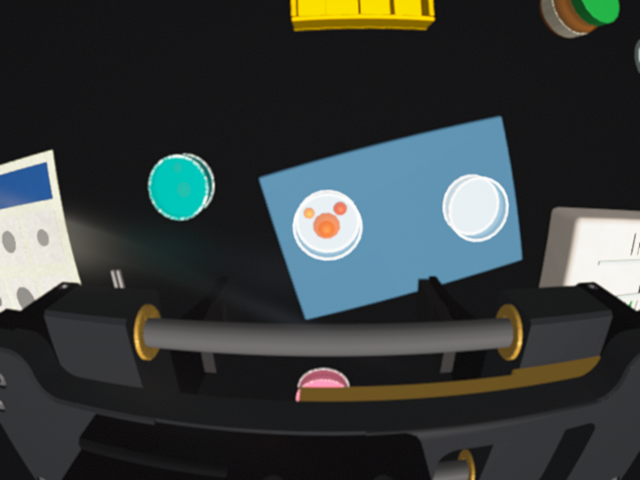

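The wrist view shows the specimen dish centred near (328,224), with the fingers straddling below it at (210,350) and (440,350).

```bash
python3 - <<'E'
from h import *
z=np.load("w1.npz"); p=z["p"]; I=(371.648,327.784,237.655,z["T"]); hsv=cv2.cvtColor(p,cv2.COLOR_RGB2HSV)
b=(hsv[...,0]>95)&(hsv[...,0]<115)&(hsv[...,1]>90)
for x0,x1,y0,y1,n in [(285,370,183,268,"spec"),(436,515,168,248,"empty")]:
    m=np.zeros(b.shape,np.uint8); m[y0:y1,x0:x1]=~b[y0:y1,x0:x1]*255
    c=max(cv2.findContours(m,0,1)[0],key=cv2.contourArea); c=cv2.convexHull(c)[:,0,:]
    for h in (.024,.004):
        P=onplane("wrist",c,h,I)[:,:2].astype(np.float32); print(n,h,cv2.fitEllipse(P*1000),cv2.minEnclosingCircle(P*1000))
print(robot.get_obs()["position"])
E
```

```text
spec 0.024 ((545.9537353515625, 210.824951171875), (57.05035400390625, 59.88978576660156), 92.19575500488281) ((546.33740234375, 210.75375366210938), 30.01361846923828)
spec 0.004 ((540.6345825195312, 210.63259887695312), (61.01694107055664, 64.0538330078125), 92.19630432128906) ((541.044921875, 210.5565185546875), 32.10042190551758)
empty 0.024 ((567.0094604492188, 86.9648666381836), (57.707557678222656, 64.266845703125), 156.62010192871094) ((567.4793701171875, 86.980224609375), 32.087738037109375)
empty 0.004 ((563.154296875, 78.1607666015625), (61.719852447509766, 68.73519134521484), 156.6199951171875) ((563.6568603515625, 78.17718505859375), 34.3187255859375)
[0.54358109 0.20972041 0.16949371]
```

```bash
python3 -m handwheel '{"hand":[1,1,1,1,1,1,1,1,1,1],"translation":[[0,0,-15],[1,1,-40],[1,1,-65],[1,1,-90],[1,1,-108],[1,1,-122],[1,1,-132],[1,1,-139],[1,1,-143],[1,1,-143]],"turn":[[0,0,0],[0,0,0],[0,0,0],[0,0,0],[0,0,0],[0,0,0],[0,0,0],[0,0,0],[0,0,0],[0,0,0]]}'
python3 -m handwheel '{"hand":[0.8,0.7,0.65,0.6,0.57,0.55,0.55,0.55,0.55,0.55],"translation":[[0,0,0],[0,0,0],[0,0,0],[0,0,0],[0,0,0],[0,0,0],[0,0,0],[0,0,0],[0,0,0],[0,0,0]],"turn":[[0,0,0],[0,0,0],[0,0,0],[0,0,0],[0,0,0],[0,0,0],[0,0,0],[0,0,0],[0,0,0],[0,0,0]]}' 12
```

```text
time: 3.15
position: [0.5451, 0.2113, 0.0264]
tool_rot: [1.0, 0.019, -0.0, 0.0]
ft_force: [0.2, 1.5, -0.7]
grip_width: 0.087
grip_force: 0.0
time: 3.98
position: [0.5453, 0.2119, 0.0268]
tool_rot: [1.0, 0.019, 0.0, -0.0]
ft_force: [0.0, 0.2, 3.7]
grip_width: 0.0546
grip_force: 12.0
```

```bash
python3 -m handwheel '{"hand":[0.55,0.55,0.55,0.55,0.55,0.55,0.55,0.55,0.55,0.55,0.55,0.55],"translation":[[0,0,3],[0,0,10],[0,0,22],[0,0,40],[0,0,60],[0,-6,80],[-3,-20,100],[-8,-42,118],[-14,-68,134],[-20,-96,146],[-27,-125,155],[-34,-154,162]],"turn":[[0,0,0],[0,0,0],[0,0,0],[0,0,0],[0,0,0],[0,0,0],[0,0,0],[0,0,0],[0,0,0],[0,0,0],[0,0,0],[0,0,0]]}'
python3 -m handwheel '{"hand":[0.55,0.55,0.55,0.55,0.55,0.55,0.55,0.55,0.55,0.55,0.55,0.55,0.55],"translation":[[0,0,0]],"turn":[[0,0,0]]}' 2>&1 | tail -1
python3 -m handwheel '{"hand":[0.55,0.55,0.55,0.55,0.55,0.55,0.55,0.55,0.55,0.55,0.55,0.55],"translation":[[-7,-28,3],[-13,-56,5],[-19,-84,7],[-25,-112,8],[-30,-140,8],[-34,-168,8],[-37,-196,8],[-39,-220,8],[-40,-242,8],[-41,-258,8],[-41,-266,8],[-41,-268,8]],"turn":[[0,0,0],[0,0,0],[0,0,0],[0,0,0],[0,0,0],[0,0,0],[0,0,0],[0,0,0],[0,0,0],[0,0,0],[0,0,0],[0,0,0]]}'
python3 -m handwheel '{"hand":[0.55,0.55,0.55],"translation":[[0,0,0],[0,0,0],[0,0,0]],"turn":[[0,0,0],[0,0,0],[0,0,0]]}'
python3 - <<'E'
from h import *
o=robot.get_obs(); I=info("wrist"); p,d=camera("wrist"); np.savez("w2.npz",p=p,d=d,T=I[3]); 
cv2.imwrite("pics/w2.png",p[:,:,::-1]); print(o["position"],o["time"],o["grip_width"])
E
```

```text
time: 4.98
position: [0.5111, 0.0567, 0.1906]
tool_rot: [1.0, 0.02, 0.001, 0.0]
ft_force: [0.4, -0.3, -0.6]
grip_width: 0.0546
grip_force: 12.0
$.translation: bad value
time: 5.98
position: [0.4703, -0.2116, 0.1973]
tool_rot: [1.0, 0.018, 0.001, 0.001]
ft_force: [-0.2, 0.5, -0.8]
grip_width: 0.0543
grip_force: 12.0
time: 6.23
position: [0.47, -0.2089, 0.1966]
tool_rot: [1.0, 0.02, -0.0, -0.0]
ft_force: [0.4, 0.2, -0.1]
grip_width: 0.0547
grip_force: 12.0
[ 0.46995824 -0.20889269  0.19662111] 6.2333 0.05470386658357998
```

View pics/w2.png

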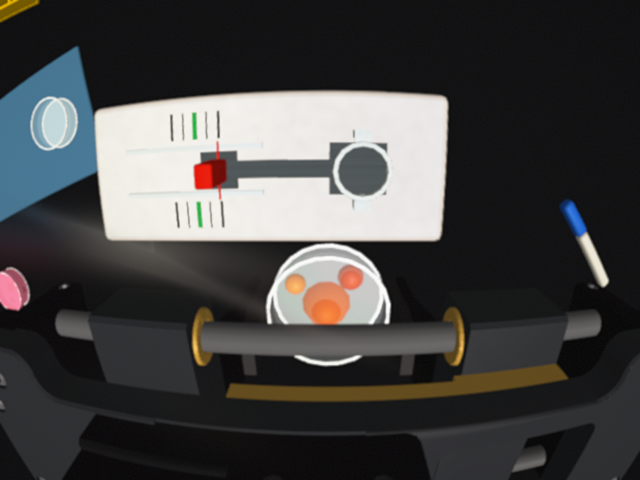

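The wrist view shows the collar ring centred near (361,171) and the knob top at about (204,176). The held dish's rims are also visible, from (328,245) to (328,365). I'll measure the dish and collar in the same picture.

```bash
python3 - <<'E'
from h import *
z=np.load("w2.npz"); p=z["p"]; I=(371.648,327.784,237.655,z["T"]); g=cv2.cvtColor(p,cv2.COLOR_RGB2GRAY)
a=cv2.resize(p[130:215,318:405],None,fx=4.5,fy=4.5,interpolation=cv2.INTER_NEAREST)
b=cv2.resize(p[238:372,258:400],None,fx=2.8,fy=2.8,interpolation=cv2.INTER_NEAREST)
H=max(a.shape[0],b.shape[0]); c=np.zeros((H,a.shape[1]+b.shape[1],3),np.uint8); c[:a.shape[0],:a.shape[1]]=a; c[:b.shape[0],a.shape[1]:]=b
cv2.imwrite("pics/c2.png",c[:,:,::-1]); print(c.shape,a.shape)
m=((g<130)*255).astype(np.uint8); n,l,s,ce=cv2.connectedComponentsWithStats(m,connectivity=4); k=l[171,361]; print("disc",s[k],ce[k])
cc=max(cv2.findContours((l==k).astype(np.uint8),0,1)[0],key=cv2.contourArea)
for h in (.079,.0575): print(h,cv2.fitEllipse((onplane("wrist",cc[:,0],h,I)[:,:2]*1000).astype(np.float32)))
E
```

```text
(382, 790, 3) (382, 392, 3)
disc [ 339  147   49   48 1839] [362.66612289 170.81457314]
0.079 ((520.7393188476562, -231.22311401367188), (33.58319854736328, 33.797916412353516), 30.167333602905273)
0.0575 ((518.4328002929688, -233.33932495117188), (36.35969161987305, 36.5921516418457), 30.167325973510742)
```

View pics/c2.png

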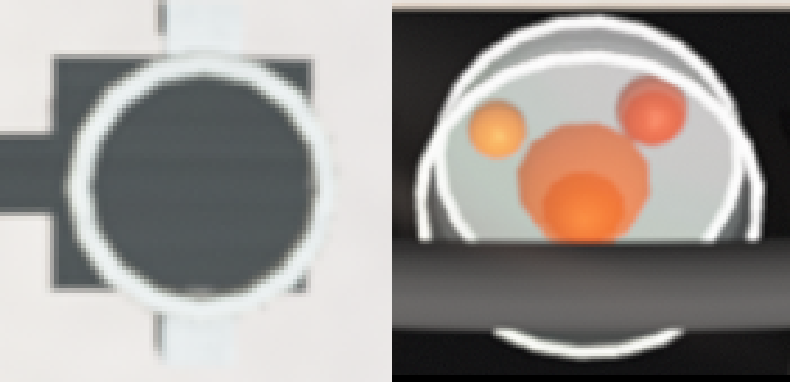

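```bash
python3 - <<'E'
from h import *
from scipy.optimize import least_squares
z=np.load("w2.npz"); I=(371.648,327.784,237.655,z["T"])
f=lambda L:(np.array(L)-[392,0])/2.8+[258,238]-.5
top=[(416,190),(417,235),(765,190),(765,235),(497,333),(588,358),(682,333),(588,50)]
bot=[(588,14),(510,33),(668,33),(442,125),(738,125)]
for n,L,h in (("top",top,.1941),("bot",bot,.1741)):
    P=onplane("wrist",f(L),h,I)[:,:2]*1000
    r=least_squares(lambda c:np.hypot(P[:,0]-c[0],P[:,1]-c[1])-c[2],[470,-209,27]); print(n,r.x,r.fun.round(1))
T=z["T"]; o=robot.get_obs(); print(o["position"])
# knob top
p=z["p"]; hsv=cv2.cvtColor(p,cv2.COLOR_RGB2HSV)
m=(hsv[...,1]>150)&((hsv[...,0]<6)|(hsv[...,0]>172))&(hsv[...,2]>225); m[:,250:]=0;m[:,:190]=0;m[:160]=0;m[190:]=0
ys,xs=np.nonzero(m); print(xs.min(),xs.max(),ys.min(),ys.max(),onplane("wrist",[xs.mean(),ys.mean()],.0985,I))
E
```

```text
top [ 470.02125452 -209.01143186   27.84758386] [-0.1  0.3 -0.1  0.4 -0.1  0.1 -0.3 -0.2]
bot [ 470.70946607 -208.86049279   26.42517706] [-0.1  0.1  0.  -0.   0. ]
[ 0.47003702 -0.20894479  0.19659928]
195 219 166 189 [[ 0.51626038 -0.12222419  0.0985    ]]
```

```bash
python3 -m handwheel '{"hand":[0.55,0.55,0.55,0.55,0.55,0.55,0.55,0.55,0.55,0.55,0.55,0.55],"translation":[[4,-2,0],[12,-5,-3],[22,-10,-8],[32,-14,-15],[40,-18,-23],[46,-20,-32],[49,-22,-42],[50,-22,-52],[50,-22,-61],[50,-22,-69],[50,-22,-75],[50,-22,-79]],"turn":[[0,0,0],[0,0,0],[0,0,0],[0,0,0],[0,0,0],[0,0,0],[0,0,0],[0,0,0],[0,0,0],[0,0,0],[0,0,0],[0,0,0]]}'
python3 -m handwheel '{"hand":[0.55,0.55,0.55,0.55,0.55,0.55,0.55],"translation":[[0,0,-4],[0,0,-8],[0,0,-11],[0,0,-13],[0,0,-13],[0,0,-13],[0,0,-13]],"turn":[[0,0,0],[0,0,0],[0,0,0],[0,0,0],[0,0,0],[0,0,0],[0,0,0]]}'
```

```text
time: 7.28
position: [0.5194, -0.2318, 0.1165]
tool_rot: [1.0, 0.019, -0.001, -0.001]
ft_force: [-0.3, 0.4, 0.2]
grip_width: 0.0547
grip_force: 12.0
time: 7.87
position: [0.5203, -0.2323, 0.1048]
tool_rot: [1.0, 0.019, 0.0, 0.0]
ft_force: [-0.5, -0.3, -0.1]
grip_width: 0.0546
grip_force: 12.0
```

```bash
python3 -m handwheel '{"hand":[0.55,0.55,0.55,0.55],"translation":[[0,1,-1],[0,1,-2],[0,1,-2],[0,1,-2]],"turn":[[0,0,0],[0,0,0],[0,0,0],[0,0,0]]}'; python3 -m handwheel '{"hand":[0.55,0.55,0.55],"translation":[[0,0,-1],[0,0,-1],[0,0,-1]],"turn":[[0,0,0],[0,0,0],[0,0,0]]}'
python3 - <<'E'
from h import *
print(robot.get_obs()["position"]); p,d=camera("side"); s=cv2.resize(p[170:290,270:400],None,fx=4.5,fy=4.5,interpolation=cv2.INTER_CUBIC); cv2.imwrite("pics/s2.png",s[:,:,::-1])
E
```

```text
time: 8.2
position: [0.5201, -0.2311, 0.1025]
tool_rot: [1.0, 0.019, -0.0, -0.0]
ft_force: [0.8, -0.6, -0.3]
grip_width: 0.0546
grip_force: 12.0
time: 8.45
position: [0.5203, -0.2312, 0.1018]
tool_rot: [1.0, 0.019, 0.0, 0.0]
ft_force: [-0.0, -0.3, 2.1]
grip_width: 0.0551
grip_force: 12.0
[ 0.52028273 -0.23121817  0.10180752]
```

View pics/s2.png

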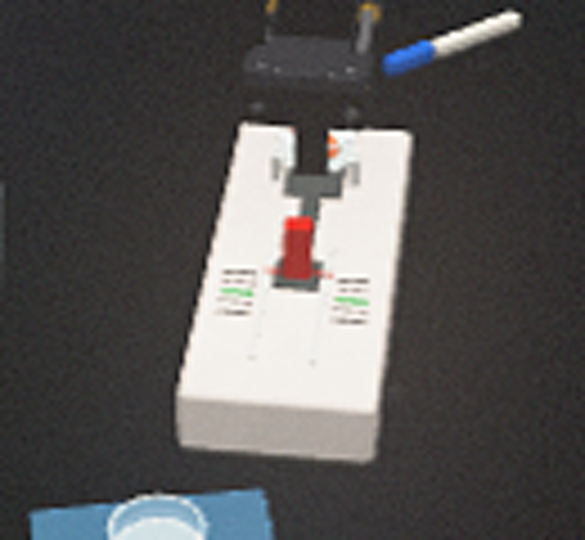

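Contact registers 2.1 N and the dish is on the collar, mostly hidden by the fingers around crop pixel (315,150). I'll let go, lift off and check.

```bash
python3 -m handwheel '{"hand":[0.66,0.7,0.75,0.8,0.9,1,1,1],"translation":[[0,0,0],[0,0,0],[0,0,0],[0,0,0],[0,0,0],[0,0,0],[0,0,0],[0,0,0]],"turn":[[0,0,0],[0,0,0],[0,0,0],[0,0,0],[0,0,0],[0,0,0],[0,0,0],[0,0,0]]}'
python3 -m handwheel '{"hand":[1,1,1,1,1,1,1,1,1,1,1,1],"translation":[[0,0,3],[0,0,9],[0,0,18],[0,0,30],[0,0,45],[-4,4,60],[-12,12,74],[-24,24,86],[-36,36,94],[-45,45,98],[-50,50,98],[-50,50,98]],"turn":[[0,0,0],[0,0,0],[0,0,0],[0,0,0],[0,0,0],[0,0,0],[0,0,0],[0,0,0],[0,0,0],[0,0,0],[0,0,0],[0,0,0]]}'
python3 -m handwheel '{"hand":[1,1],"translation":[[0,0,0],[0,0,0]],"turn":[[0,0,0],[0,0,0]]}'
python3 - <<'E'
from h import *
o=robot.get_obs(); I=info("wrist"); p,d=camera("wrist"); np.savez("w3.npz",p=p,d=d,T=I[3]); 
cv2.imwrite("pics/w3.png",p[:,:,::-1]); print(o["position"],o["time"],o["grip_width"])
E
```

```text
time: 9.17
position: [0.5201, -0.2312, 0.1015]
tool_rot: [1.0, 0.019, -0.0, -0.0]
ft_force: [-0.2, -0.1, -0.6]
grip_width: 0.0848
grip_force: 0.0
time: 10.17
position: [0.4689, -0.1799, 0.2]
tool_rot: [1.0, 0.02, -0.0, -0.0]
ft_force: [-0.7, -0.0, -1.3]
grip_width: 0.087
grip_force: 0.0
time: 10.33
position: [0.4708, -0.1818, 0.1993]
tool_rot: [1.0, 0.019, 0.0, 0.0]
ft_force: [0.7, -0.5, -0.2]
grip_width: 0.0872
grip_force: 0.0
[ 0.47078817 -0.18177791  0.19931501] 10.3333 0.08722830213471562
```

View pics/w3.png

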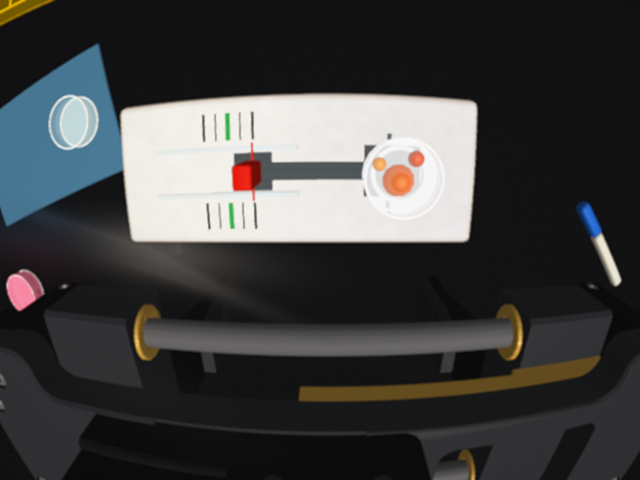

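The dish sits level on the collar, its outline centred near (403,178). The knob top is at about (245,177) and the pointer is on the closed mark. Measuring both.

```bash
python3 - <<'E'
from h import *
z=np.load("w3.npz"); p=z["p"]; I=(371.648,327.784,237.655,z["T"]); hsv=cv2.cvtColor(p,cv2.COLOR_RGB2HSV)
pts=np.array([[362,178.5],[444,178.5],[403,138],[403,219]]); P=onplane("wrist",pts,.099,I); print(P.mean(0),P.max(0)-P.min(0))
m=((hsv[...,1]>150)&((hsv[...,0]<6)|(hsv[...,0]>172))).astype(np.uint8); m[:,268:]=0;m[:,:228]=0;m[:155]=0;m[195:]=0
# knob top: brighter face
v=hsv[...,2]; k=(m>0)&(v>225); ys,xs=np.nonzero(k); print(xs.min(),xs.max(),ys.min(),ys.max(),np.unique(v[m>0],return_counts=True)[0][::15])
c=np.array([[xs.min(),ys.min()],[xs.max(),ys.max()]]); print(onplane("wrist",[xs.mean(),ys.mean()],.0985,I))
x=[(z,onplane("wrist",q,.0575,I)[0,:2].round(4)) for z,q in zip(("ptr top","ptr bot","green top","green bot"),((252.5,146),(254.5,197),(228,127),(232,216)))]; print(x)
print(p[163:192:2,228:264:3,0])
E
```

```text
[ 0.51989407 -0.2302711   0.099     ] [5.46623441e-02 5.61722172e-02 2.77555756e-17]
234 253 167 192 [100 117 132 159 181 205 220 235]
[[ 0.51620655 -0.12225255  0.0985    ]]
[('ptr top', array([ 0.5358, -0.1213])), ('ptr bot', array([ 0.4958, -0.1231])), ('green top', array([ 0.5507, -0.1016])), ('green bot', array([ 0.4798, -0.1044]))]
[[242 243 150  90 102 109 109 108 105 104 108  90]
 [242 239 164 155 160 163 168 154 107 111 111  92]
 [242 226 218 225 227 229 231 214 118 112 111  92]
 [243 218 232 234 235 237 238 224 118 112 109  91]
 [242 212 232 234 235 237 238 226 119 111 110  92]
 [243 216 231 234 235 237 238 227 120 112 110  95]
 [243 231 230 234 235 237 239 228 121 112 109  95]
 [243 235 230 234 235 237 239 229 124 111 110  96]
 [243 234 230 234 235 237 239 231 125 111 110  96]
 [244 234 230 234 235 237 239 232 127 110 111  93]
 [244 233 229 233 235 237 239 232 131 111 106  85]
 [244 229 228 234 236 237 239 232 130 109  91  82]
 [244 233 227 234 236 237 239 233 142  99  80  79]
 [243 241 219 224 226 227 229 223 188 122 106 111]
 [233 231 212 209 211 212 215 212 222 202 204 205]]
```

```bash
python3 -m handwheel '{"hand":[1,1,1,1,1,1,1,1,1,1,1,1],"translation":[[5,7,0],[15,20,0],[27,36,-3],[37,50,-10],[43,57,-22],[45,60,-38],[45,60,-56],[45,60,-74],[45,60,-90],[45,60,-103],[45,60,-111],[45,60,-114]],"turn":[[0,0,0],[0,0,0],[0,0,0],[0,0,0],[0,0,0],[0,0,0],[0,0,0],[0,0,0],[0,0,0],[0,0,0],[0,0,0],[0,0,0]]}'
python3 -m handwheel '{"hand":[0.8,0.6,0.4,0.3,0.25,0.2,0.15,0.1,0.1,0.1],"translation":[[0,0,0],[0,0,0],[0,0,0],[0,0,0],[0,0,0],[0,0,0],[0,0,0],[0,0,0],[0,0,0],[0,0,0]],"turn":[[0,0,0],[0,0,0],[0,0,0],[0,0,0],[0,0,0],[0,0,0],[0,0,0],[0,0,0],[0,0,0],[0,0,0]]}' 25
```

```text
time: 11.38
position: [0.5144, -0.1208, 0.0835]
tool_rot: [1.0, 0.019, -0.002, -0.001]
ft_force: [-0.9, -0.2, 0.6]
grip_width: 0.087
grip_force: 0.0
time: 12.22
position: [0.5151, -0.1212, 0.0856]
tool_rot: [1.0, 0.019, 0.0, 0.0]
ft_force: [0.0, 0.5, 0.3]
grip_width: 0.0286
grip_force: 0.0
```

```bash
python3 -m handwheel '{"hand":[0.1,0.1,0.1,0.1,0.1,0.1],"translation":[[0,0,0],[0,0,0],[0,0,0],[0,0,0],[0,0,0],[0,0,0]],"turn":[[0,0,0],[0,0,0],[0,0,0],[0,0,0],[0,0,0],[0,0,0]]}' 25
```

```text
time: 12.72
position: [0.5151, -0.1216, 0.0855]
tool_rot: [1.0, 0.019, 0.0, 0.0]
ft_force: [-0.4, -3.4, -0.3]
grip_width: 0.014
grip_force: 25.0
```

```bash
python3 -m handwheel '{"hand":[0.1,0.1,0.1,0.1,0.1,0.1,0.1,0.1,0.1,0.1,0.1,0.1],"translation":[[0,2,0],[0,4,0],[0,6,0],[0,8,0],[0,10,0],[0,12,0],[-1,14,0],[-1,16,0],[-1,17,0],[-1,18,0],[-1,18,0],[-1,18,0]],"turn":[[0,0,0],[0,0,0],[0,0,0],[0,0,0],[0,0,0],[0,0,0],[0,0,0],[0,0,0],[0,0,0],[0,0,0],[0,0,0],[0,0,0]]}' 25
python3 - <<'E'
from h import *
p,d=camera("side"); q,_=camera("top")
a=cv2.resize(p[195:265,295:375],None,fx=5,fy=5,interpolation=cv2.INTER_CUBIC); b=cv2.resize(q[230:300,320:400],None,fx=5,fy=5,interpolation=cv2.INTER_CUBIC)
cv2.imwrite("pics/s4.png",np.hstack([a,b])[:,:,::-1]); print(robot.get_obs()["position"])
E
```

```text
time: 13.72
position: [0.5145, -0.1037, 0.0855]
tool_rot: [1.0, 0.02, 0.0, 0.001]
ft_force: [-1.1, -6.7, -2.3]
grip_width: 0.0136
grip_force: 25.0
[ 0.51446566 -0.10374788  0.08553491]
```

View pics/s4.png

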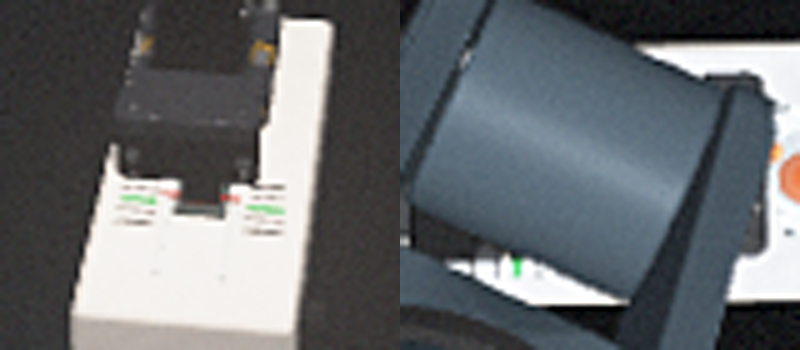

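The side view shows the pointer just short of the green marks: its red ends are near crop pixels (168,192) and (232,199), and the greens near (138,199) and (265,210). I'll measure its travel by ray casting against the first side picture.

```bash
cat > m.py <<'E'
from h import *
I=info("side"); p0=np.load("side0.npz")["p"]; p1,_=camera("side")
def pts(p,green):
    q=p.astype(int); r,g,b=q[...,0],q[...,1],q[...,2]
    w=np.clip((g-np.maximum(r,b)) if green else (r-np.maximum(g,b)),0,None).astype(float); w[w<25]=0
    w[:225]=0; w[262:]=0; w[:,:312]=0; w[:,365:]=0; return w
l=np.array([-.039,.999])
for n,p in (("closed",p0),("now",p1)):
    out=[]
    for gr,h in ((0,.0575),(1,.055)):
        w=pts(p,gr); ys,xs=np.nonzero(w); P=onplane("side",np.c_[xs,ys],h,I)[:,:2]; lat=P@[.999,.039]; al=P@l; ww=w[ys,xs]
        for s,nm in ((-1,"near"),(1,"far")):
            k=(s*(lat-.5105)>.011)&(s*(lat-.5105)<.045); out.append((("ptr","grn")[gr],nm,k.sum(),round(1e3*np.average(lat[k],weights=ww[k]),1),round(1e3*np.average(al[k],weights=ww[k]),1)) if k.any() else None)
    print(n,out)
o=robot.get_obs(); print(o["position"],o["ft_force"],o["time"])
E
python3 m.py
```

```text
closed [('ptr', 'near', np.int64(9), np.float64(493.1), np.float64(-145.8)), ('ptr', 'far', np.int64(8), np.float64(524.1), np.float64(-149.2)), ('grn', 'near', np.int64(10), np.float64(473.1), np.float64(-124.6)), ('grn', 'far', np.int64(10), np.float64(544.0), np.float64(-124.7))]
now [('ptr', 'near', np.int64(6), np.float64(493.3), np.float64(-128.5)), ('ptr', 'far', np.int64(6), np.float64(526.4), np.float64(-128.5)), ('grn', 'near', np.int64(10), np.float64(473.1), np.float64(-124.6)), ('grn', 'far', np.int64(10), np.float64(543.9), np.float64(-124.6))]
[ 0.51446016 -0.10377136  0.08552146] [-1.29600216 -5.95858748 -2.04383926] 13.8667
```

```bash
python3 -m handwheel '{"hand":[0.1,0.1,0.1,0.1,0.1],"translation":[[0,1,0],[0,2,0],[0,3,0],[0,3,0],[0,3,0]],"turn":[[0,0,0],[0,0,0],[0,0,0],[0,0,0],[0,0,0]]}' 25
python3 m.py
```

```text
time: 14.28
position: [0.5144, -0.1009, 0.0855]
tool_rot: [1.0, 0.02, 0.0, 0.001]
ft_force: [-1.2, -7.1, -0.7]
grip_width: 0.0139
grip_force: 25.0
closed [('ptr', 'near', np.int64(9), np.float64(493.1), np.float64(-145.8)), ('ptr', 'far', np.int64(8), np.float64(524.1), np.float64(-149.2)), ('grn', 'near', np.int64(10), np.float64(473.1), np.float64(-124.6)), ('grn', 'far', np.int64(10), np.float64(544.0), np.float64(-124.7))]
now [('ptr', 'near', np.int64(5), np.float64(492.7), np.float64(-124.7)), ('ptr', 'far', np.int64(4), np.float64(526.7), np.float64(-125.0)), ('grn', 'near', np.int64(10), np.float64(473.1), np.float64(-124.6)), ('grn', 'far', np.int64(10), np.float64(543.9), np.float64(-124.6))]
[ 0.51434859 -0.10088864  0.08550031] [-1.25700082 -6.4830172  -1.53062416] 14.3333
```

The pointer lines up with the green mark on both sides (-124.7 and -125.0 against -124.6), and the spring force is about 7 N, as expected at half open. Handing in.

```bash
python3 -c "
from rig import hand_in
print(hand_in())"
```

```text
the job is handed in; nothing more can be done
None
```

The specimen dish is set down and released within about 1 mm of the collar's centre, and the job is handed in with the fingers still holding the shutter at the half-open green mark; I saw no contact with the other items, though I took no final picture of them.

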